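Shut off the spray-gun air in the bench valve box

TASK

Shut off the air to the glaze spray gun at the bench valve box: with your fingertips push the yellow cover by its front pull all the way back to the rear stop, sliding it along its rails without lifting it, then gently push the red lever clockwise until it is fully shut, square across its pipe. Pinch or force neither of them; leave the cover open, and leave the blue levers, bottle, stamp and bowl as they are.

Things in the scene. Friction and masses are not known exactly. Their poses are not given: they have to be found in the camera images.
- box: Grey steel air-valve box fixed to the bench, 290 mm (x) by 360 mm (y), top plane 80 mm up. Origin: centre of its underside; z up; -x is its front, where three steel couplings stick out 47 mm, 32 mm up. In the top's front half a bay (x -133 to 0, y -164 to +164 mm) opens over the valves; the rear half is a fixed deck. Rails 8 mm wide, 12 mm above the top run along both y edges and across the rear (stop).
- cover: Yellow aluminium cover sheet, 150 mm (x) by 340 mm (y) by 4 mm, 0.5 kg, lying loose on the box top between the side rails (2 mm play each side); it slides along the box's x with light friction. Origin: centre of its underside, 80 mm above the bench; axes as the box's. In the box's frame its origin is at x = -70 to -56 mm when shut over the bay, +62 mm when fully back at the rear stop.
- cover_pull (a point): Middle of the front (-x) face of the cover's pull: an upright yellow flange along the cover's front edge, 150 mm long in y, 4 mm thick, from the sheet's top (84 mm above the bench) up to 115 mm, with a 6 mm bead on top. This point is 75 mm in front of the cover's origin and 97 mm above the bench.
- valve_red: Brass quarter-turn ball valve inside the box, its pipe level along the box's x, one of three side by side 86 mm apart (which stands where changes). The body origin is on the box's underside plane straight below the lever's pivot; axes parallel to the box's. This one has the red lever.
- red_pivot (a point): Point on the vertical axis of the red lever, at the lever's mid height, 65 mm above the bench.
- red_tip (a point): Middle of the outer end of the red lever, 62 mm from the pivot. Its red vinyl sleeve with a white band is 14 mm wide, 14 mm high (58 to 72 mm above the bench) and covers the outer 44 mm of the lever. Below it the pipe's top is 40 mm above the bench, the valve body's (within 22 mm of the axis) 46 mm, the box's floor 3 mm.
- red_lever (a joint): Angle of the red lever, rad. 0 = open: it lies along the pipe, pointing to the box's front (-x). It grows clockwise seen from above, the tip moving towards the box's +y; 1.571 = fully shut at its stop, square across the pipe, pointing along the box's +y. Stiff packing (0.22 N m) keeps it where it is left. It starts at 0 to 0.3.
- blue_a_pivot (a point): Point on the vertical axis of a blue lever of the same size and height as the red one, 65 mm above the bench; not to be touched.
- blue_a_tip (a point): Outer end of that blue lever, 62 mm from its pivot.
- blue_b_pivot (a point): Point on the vertical axis of a blue lever of the same size and height as the red one, 65 mm above the bench; not to be touched.
- blue_b_tip (a point): Outer end of that blue lever, 62 mm from its pivot.
- bottle: Clear drinking bottle with a white lid, 72 mm across, with a side handle reaching 68 mm from its axis towards its own +y, 197 mm tall, standing on the bench beside the box. Origin: centre of its underside, z up.
- stamp: Turned wooden texture stamp, upright cylinder 38 mm across, 60 mm tall, standing on the bench. Origin: centre of its underside.
- bowl: Terracotta bowl, 96 mm across, 45 mm tall, standing on the bench. Origin: centre of its underside.
Mind the look-alikes: they are no part of the job. Of the things like the bowl, leave any that is green; of the rest the smaller one is meant.

How it is judged (in metres and radians):
On the way, in this order (a step that is already met when the one before it is completed fails the run):
1. the cover is slid back to the rear stop (within 15 mm) (x of cover in the frame of box above 0.047 m), for 0.2 s.
2. the red lever is pushed fully shut (value of joint red_lever above 1.47 rad), for 0.2 s.
At the end, for the whole second after the job is handed in: The red lever is shut (at least 1.47 of 1.571 rad), the cover lies flat and at rest on its rails within 15 mm of the rear stop, the blue levers' tips are within 15 mm and the bottle, stamp and bowl within 30 mm of where they stood, and upright (value of joint red_lever above 1.47 rad and x of cover in the frame of box between 0.047 and 0.07 m and z of cover in the frame of box between 0.076 and 0.086 m and angle between cover's own z axis and vertical below 0.06 rad and linear speed of cover below 0.02 m/s and distance of each of blue_a_tip, blue_b_tip from where it was at the start of the episode below 0.015 m and distance of each of bottle, stamp, bowl from where it was at the start of the episode below 0.03 m and angle between each of bottle, stamp, bowl's own z axis and vertical below 0.3 rad); the robot touches nothing.
It fails at once if the cover is lifted or tilted up off its rails (z of cover in the frame of box above 0.092 m or angle between cover's own z axis and vertical above 0.12 rad).
It fails at once if a blue lever is moved (distance of any of blue_a_tip, blue_b_tip from where it was at the start of the episode above 0.015 m).
It fails at once if the red valve or the cover is pinched or forced with more than 40 N (contact force between the fingers and valve_red above 40 N or contact force between the fingers and cover above 40 N).
It fails at once if the bottle, the stamp or the bowl is shifted, lifted or tipped (distance of any of bottle, stamp, bowl from where it was at the start of the episode above 0.03 m or angle between any of bottle, stamp, bowl's own z axis and vertical above 0.3 rad).
It also fails if it takes over 48 s, if anything falls off the work surface, if the arm or the gripper's body presses on something with over 40 N, if the wrist force passes 120 N, or if a joint passes its speed limit or range.

ROBOT

A 6-joint arm with a two-finger parallel gripper is mounted at the origin on the work surface. World frame = base frame: x ahead of the robot, y to its left, z up, the work surface at z = 0. Lengths are in m, angles in degrees, forces in N, time in s.
With the tool pointing down it reaches from about 0.25 to 0.725 m from the base axis. Payload 9.7 kg.
Tool frame: the origin (TCP) lies at the very end of the fingers, on their centre line; the grasp point (between the pads) lies 19 mm behind it (bot.hold_point_z is the distance from the TCP to the grasp point, in m); z points along the fingers, y is the line along which they close (so a half turn about z gives the same grasp; the last joint's range is limited). The gripper opens to 85 mm and grips with 20 to 120 N. Pads are 22 mm wide; open, the fingers measure 114 mm over their backs; the gripper's body (76 mm by 85 mm) begins 54 mm behind the grasp point. The pads swing forward as they close: fully open they stand 13 mm farther back than shut.
Start: joints at [66.692, 4.979, 10.078, 95.1, 0, 90], TCP at [0.218, 0.505, 0.231] pointing down, gripper open.
Joint ranges: [-179.16, 179.16], [-48.56, 103.87], [-65.8, 70.77], [-126.05, 130.52], [-82.76, 87.17], [-180, 180]. Speed limits (degrees/s): [127.2, 127.2, 147.25, 180, 180, 180].

INTERFACE

Orientations are given as [roll, pitch, yaw] about the fixed x, y, z axes, in that order (R = Rz(yaw) Ry(pitch) Rx(roll)).
In Python, from workcell import bot gives the robot as it stands.
- The arm moves only by the tool play_rows, never from a script. Its argument "targets" is a list of rows, each an object with "grip": the closure in counts, from 0 (fully open) to 255 (shut); "linear": the shift along the world's x, y, z in cm, a list of three; "delta_rot": the turn, a rotation vector about the world's x, y, z in rad, a list of three. A call has 1 to 10 rows; each row is the pose to reach, as a shift and turn from the pose commanded when the call began; what a row does not reach only later rows make up. A row lasts 1/10 s, in which the tool goes at most 50 mm and 8.59 degrees, less where a joint would pass 70% of its speed; a pose out of reach is approached as far as the arm can. A call with a gripper value outside its range is refused whole. The fingers move at their own pace and stop on an object; "force" is the grip in N (left out, the last holds). Time passes only in rows, so rows that repeat a pose let the fingers close. It gives the time, the measured TCP pose, the force, the opening and the grip force at its end, in the units of the state.
- bot.get_obs(): the state, without advancing time (a new reading comes with each control period).
- bot.camera(name): name is "side" or "top"; returns a dict with "color" (400x640x3 uint8, red, green, blue), "range_z" (400x640 float32, m along the optical axis (not along the pixel's ray), 0 where there is no reading), "fov_y" (degrees; the focal length in pixels is half the picture's height over the tangent of half this angle, whatever the lens; pixels are square), "cx", "cy" (the principal point, pixels), "world_to_cam" (4x4, takes a point from world to camera coordinates). Camera axes: x right, y up, looking along -z (the intrinsics and any distortion apply to the point x, -y, -z); pixel columns grow to the right and rows downward; lengths in m; the calibration is good to about 2 mm. A picture is of the moment at which its call begins.
- bot.job_done(): hands the job in; it is judged then, once.
Trained networks look in a picture, given as the dict that the camera call returned (one of the last four; its "shot" number tells which), for a name from the list of things; names that differ only in an ending like _2 or _b are one class to them, and where a whole thing is asked for, a point or a joint stands for the part that bears it (a point fixed in the world has none). Each returns a list of dicts, best first, with "conf" (0 to 1); they miss things now and then, are a little off and sometimes report something else, mostly with a low value. They report only what shows in the picture. A call takes as long as a camera call. They do not tell look-alikes from the thing itself.
- bot.search_frame(picture, target): "box" ([left, top, right, bottom] in pixels, round what is visible of it).
- bot.trace(picture, target): "pixels" (400x640 bool, what is visible of it) and "box" ([left, top, right, bottom] in pixels, round what is visible of it).
- bot.pinpoint(picture, target): "pixel" ([column, row] in pixels: a listed point, or the origin of a listed thing).
The state is a dict: "time": time; "q": joint angles; "qd": joint speeds; "joint_efforts": joint torques, N m; "ee_pos": TCP position; "tcp_rot": TCP orientation; "wrist_force": force on the tool from outside, world axes, zero at the start; "torque": the same for the moment, N m; "opening": finger opening in m; "grasp_force": force on a finger pad.
Only numpy, scipy, OpenCV 4.12 (cv2) and the standard library are available. Lean on these libraries where they do the work, as an engineer would, in place of code of your own. Each camera call takes 0.05 s, during which the arm holds its last target. There are 200 camera calls.

## Working session

There is one attempt and no reset: what is moved stays moved. The work goes in short steps, Python scripts to look and compute and a tool call to move; the robot and the scene stay as the last step left them, time stands still between calls to the robot, and variables do not carry over. Pictures are saved under pics/ and viewed, at most 10 in all, crops included, and the job is handed in when it is done.

Besides the shell and the picture viewer there is one more tool, called after "Emit:" by a JSON object that holds its "name" and its "arguments". play_rows: Moves the arm, as the interface text tells. Its arguments: {"type":"object","properties":{"targets":{"type":"array","items":{"type":"object","properties":{"grip":{"type":"number"},"linear":{"type":"array","items":{"type":"number"}},"delta_rot":{"type":"array","items":{"type":"number"}}}}},"force":{"type":"number"}},"required":["targets"]}

```bash
mkdir -p pics; cat > h.py <<'E'
import numpy as np, cv2
from workcell import bot
def ray(p,uv):
    f=200/np.tan(np.radians(p["fov_y"])/2)
    d=np.array([(uv[0]-p["cx"])/f,-(uv[1]-p["cy"])/f,-1.0])
    T=np.linalg.inv(p["world_to_cam"]); return T[:3,3],T[:3,:3]@d
def atz(p,uv,z):
    o,d=ray(p,uv); return o+d*(z-o[2])/d[2]
def atdepth(p,uv):
    o,d=ray(p,uv); u,v=int(round(uv[0])),int(round(uv[1])); return o+d*p["range_z"][v,u]
E
python3 - <<'E'
from h import *
np.set_printoptions(precision=4,suppress=True)
Z=dict(box=0,cover=.08,cover_pull=.097,bottle=0,stamp=0,bowl=0,red_pivot=.065,red_tip=.065,blue_a_pivot=.065,blue_a_tip=.065)
for n in("top","side"):
    p=bot.camera(n); cv2.imwrite(f"pics/{n}0.png",p["color"][:,:,::-1])
    print(n,[k for k in p], p["fov_y"],p["cx"],p["cy"],np.linalg.inv(p["world_to_cam"])[:3,3])
    for k,z in Z.items():
        for r in bot.pinpoint(p,k)[:3]: print(k,round(r["conf"],2),np.round(r["pixel"],1),atz(p,r["pixel"],z))
print(bot.get_obs())
E
```

```text
top ['color', 'range_z', 'fov_y', 'cx', 'cy', 'world_to_cam', 'shot'] 56.93689591900902 316.76352914209684 204.44214921599948 [0.464  0.0879 1.0737]
box 0.81 [318.6 170.5] [0.615  0.0781 0.    ]
cover 0.74 [314.2 187.1] [0.5584 0.0899 0.08  ]
cover_pull 0.69 [301.5 213.2] [0.4868 0.1222 0.097 ]
bottle 0.68 [403.7 218.9] [ 0.4781 -0.1724  0.    ]
bottle 0.5 [317.9 171.1] [0.6132 0.0801 0.    ]
stamp 0.68 [211.7 200.6] [0.5209 0.3875 0.    ]
bowl 0.82 [225.3 154. ] [0.6583 0.3522 0.    ]
bowl 0.69 [262.1 272.7] [0.3153 0.2357 0.    ]
bowl 0.62 [176.8 245.6] [0.3887 0.484  0.    ]
red_pivot 0.17 [320.1 172.6] [0.6001 0.0744 0.065 ]
blue_a_tip 0.41 [305.9 212.5] [0.4897 0.1113 0.065 ]
side ['color', 'range_z', 'fov_y', 'cx', 'cy', 'world_to_cam', 'shot'] 55.440821190175555 319.94060988959393 202.13252850032222 [0.3845 0.8505 0.7231]
cover 0.7 [311.1 205.8] [0.5574 0.0881 0.08  ]
cover_pull 0.89 [337.8 211. ] [0.4818 0.1148 0.097 ]
bottle 0.6 [352.3 176. ] [ 0.4786 -0.1862  0.    ]
stamp 0.6 [303.  318.9] [0.5128 0.3779 0.    ]
bowl 0.76 [399.4 284.2] [ 0.309   0.2386 -0.    ]
bowl 0.69 [348.1 374.4] [0.3985 0.4813 0.    ]
bowl 0.67 [248.2 295.3] [0.6518 0.3419 0.    ]
red_tip 0.56 [354.2 176.5] [ 0.4642 -0.0916  0.065 ]
{'time': 1.1, 'q': array([66.6913,  4.9776, 10.0775, 95.1001,  0.0011, 89.9996]), 'qd': array([ 0.0694,  0.0511, -0.0417, -0.0374, -0.085 , -0.0514]), 'joint_efforts': array([  0.0001, -52.0103,  46.4865,   0.0015,   0.0001,  -0.    ]), 'ee_pos': array([0.2176, 0.5051, 0.2313]), 'tcp_rot': array([-179.9999,   -0.0011,  156.6917]), 'wrist_force': array([ 0.5684, -0.0291, -0.8546]), 'torque': array([ 0.0399, -0.0043, -0.0365]), 'grasp_force': 0.0, 'opening': 0.08564156792755855}
```

View pics/top0.png

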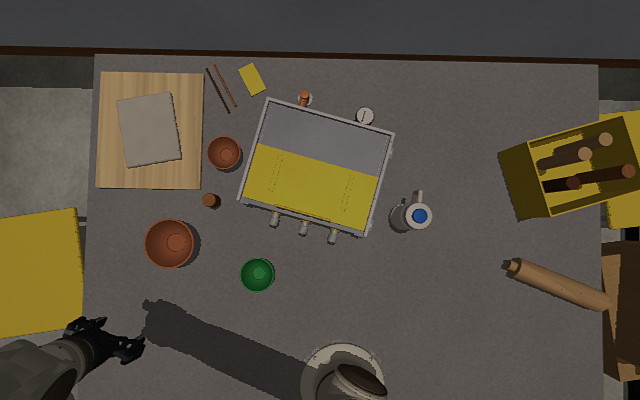

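View pics/side0.png

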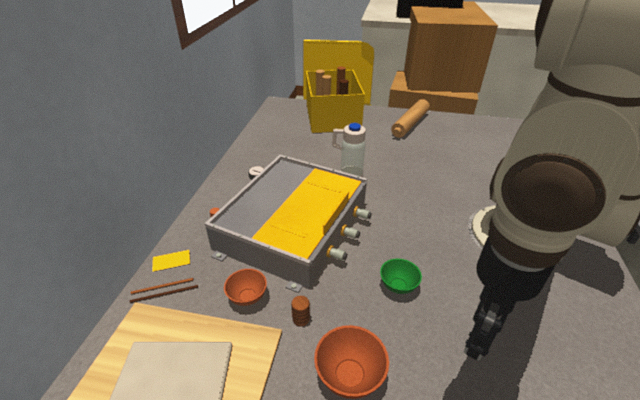

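```bash
python3 - <<'E'
from h import *
np.set_printoptions(precision=4,suppress=True)
p=bot.camera("top")
t=bot.trace(p,"cover"); print([(round(r["conf"],2),r["box"]) for r in t])
m=t[0]["pixels"]; v,u=np.nonzero(m)
def rect(uv,z):
    P=np.array([atz(p,q,z)[:2] for q in uv],np.float32); r=cv2.minAreaRect(P); print(r); return cv2.boxPoints(r)
print(rect(np.c_[u,v],.084))
f=200/np.tan(np.radians(p["fov_y"])/2)
V,U=np.mgrid[:400,:640]; d=p["range_z"]; C=np.stack([(U-p["cx"])/f*d,-(V-p["cy"])/f*d,-d],-1)
T=np.linalg.inv(p["world_to_cam"]); W=C@T[:3,:3].T+T[:3,3]
s=(W[...,2]>.065)&(W[...,2]<.125)&(d>0)
n,l,st,c=cv2.connectedComponentsWithStats(s.astype(np.uint8)); k=l[170,318]; print(k,st[k])
print(rect(W[l==k][:,:2].astype(np.float32)*0+0,.08) if 0 else cv2.minAreaRect(W[l==k][:,:2].astype(np.float32)), cv2.boxPoints(cv2.minAreaRect(W[l==k][:,:2].astype(np.float32))))
ss=(l==k)&(W[...,2]>.1); Q=W[ss]; print(len(Q),Q.mean(0),cv2.minAreaRect(Q[:,:2].astype(np.float32)))
cv2.imwrite("pics/crop0.png",cv2.resize(p["color"][85:255,200:450,::-1],None,fx=3.2,fy=3.2,interpolation=cv2.INTER_CUBIC))
E
```

```text
[(0.64, [244.2, 142.8, 379.5, 229.1])]
((0.5598642826080322, 0.10219934582710266), (0.3430461585521698, 0.15386010706424713), 74.98491668701172)
[[ 0.4411 -0.0435]
 [ 0.5897 -0.0834]
 [ 0.6786  0.2479]
 [ 0.53    0.2878]]
1 [  236    97   159   140 14711]
((0.6382810473442078, 0.0809771716594696), (0.3609372675418854, 0.34632670879364014), 75.13545989990234) [[ 0.4246 -0.049 ]
 [ 0.7594 -0.1379]
 [ 0.8519  0.211 ]
 [ 0.5172  0.2998]]
127 [0.4889 0.1214 0.1149] ((0.48902472853660583, 0.12161045521497726), (0.14988011121749878, 0.005433352664113045), 75.13231658935547)
```

View pics/crop0.png

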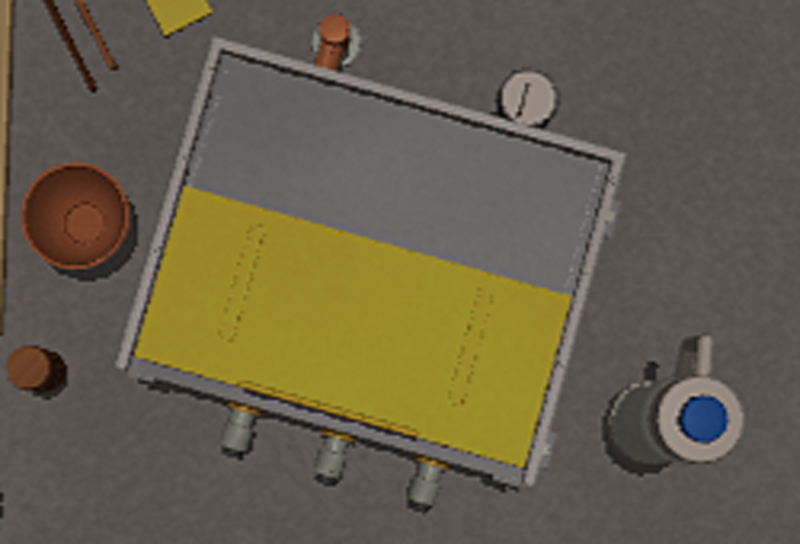

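Candidates: the pull is the flange at top pixel (302,213). The yellow toolbox (570,165), case (40,275) and sponge (252,79) are the other yellow things. The bowl to leave alone is the small terracotta one at (225,154); the large one (170,243) and the green one (258,274) are look-alikes. The crop confirms the cover over the front bay with its flange along the front edge, stamp at (211,200) and bottle at (404,215). Box yaw is about -14.9°.

Emit:
{"name": "play_rows", "arguments": {"targets": [{"grip": 255,"linear": [2.4,-3.8,0],"delta_rot": [0,0,0.05]},{"grip": 255,"linear": [4.8,-7.5,0],"delta_rot": [0,0,0.1]},{"grip": 255,"linear": [7.2,-11.3,0],"delta_rot": [0,0,0.147]},{"grip": 255,"linear": [9.6,-15,0],"delta_rot": [0,0,0.147]},{"grip": 255,"linear": [12,-18.8,0],"delta_rot": [0,0,0.147]},{"grip": 255,"linear": [14.4,-22.5,0],"delta_rot": [0,0,0.147]},{"grip": 255,"linear": [16.8,-26.3,0],"delta_rot": [0,0,0.147]},{"grip": 255,"linear": [19.2,-30,0],"delta_rot": [0,0,0.147]},{"grip": 255,"linear": [21.6,-33.8,0],"delta_rot": [0,0,0.147]},{"grip": 255,"linear": [23.7,-37.5,0],"delta_rot": [0,0,0.147]}]}}

```text
time: 2.2
ee_pos: [0.4554, 0.1283, 0.2314]
tcp_rot: [180.0, 0.0, 165.1]
wrist_force: [0.7, 1.2, 0.6]
opening: 0.0
grasp_force: 0.0
```

Emit:
{"name": "play_rows", "arguments": {"targets": [{"grip": 255,"linear": [0,0.1,-3],"delta_rot": [0,0,0]},{"grip": 255,"linear": [0,0.1,-6],"delta_rot": [0,0,0]},{"grip": 255,"linear": [0,0.1,-9],"delta_rot": [0,0,0]},{"grip": 255,"linear": [0,0.1,-11],"delta_rot": [0,0,0]},{"grip": 255,"linear": [0,0.1,-12.5],"delta_rot": [0,0,0]},{"grip": 255,"linear": [0,0.1,-13.5],"delta_rot": [0,0,0]},{"grip": 255,"linear": [0,0.1,-13.9],"delta_rot": [0,0,0]},{"grip": 255,"linear": [0,0.1,-13.9],"delta_rot": [0,0,0]}]}}

```text
time: 3.0
ee_pos: [0.4547, 0.1312, 0.0925]
tcp_rot: [180.0, 0.0, 165.1]
wrist_force: [1.1, 0.3, 0.2]
opening: -0.0001
grasp_force: 0.0
```

```bash
python3 - <<'E'
from h import *
p=bot.camera("side"); cv2.imwrite("pics/s1.png",cv2.resize(p["color"][130:300,200:450,::-1],None,fx=3.2,fy=3.2,interpolation=cv2.INTER_CUBIC))
E
```

```text
(no output)
```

View pics/s1.png

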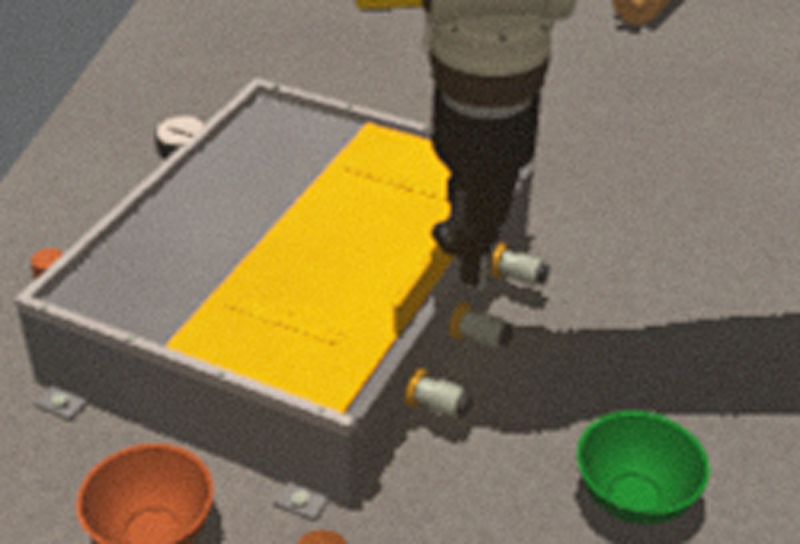

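The closed fingertips stand just in front of the pull (crop 470,280), clear of everything. Next is the push along box +x.

Emit:
{"name": "play_rows", "arguments": {"targets": [{"grip": 255,"linear": [0.58,-0.15,0],"delta_rot": [0,0,0]},{"grip": 255,"linear": [1.16,-0.31,0],"delta_rot": [0,0,0]},{"grip": 255,"linear": [1.64,-0.44,0],"delta_rot": [0,0,0]},{"grip": 255,"linear": [2.03,-0.54,0],"delta_rot": [0,0,0]},{"grip": 255,"linear": [2.42,-0.64,0],"delta_rot": [0,0,0]},{"grip": 255,"linear": [2.9,-0.77,0],"delta_rot": [0,0,0]},{"grip": 255,"linear": [3.38,-0.9,0],"delta_rot": [0,0,0]},{"grip": 255,"linear": [3.86,-1.03,0],"delta_rot": [0,0,0]},{"grip": 255,"linear": [4.35,-1.16,0],"delta_rot": [0,0,0]},{"grip": 255,"linear": [4.83,-1.29,0],"delta_rot": [0,0,0]}]}}

```text
time: 4.05
ee_pos: [0.5025, 0.1183, 0.0924]
tcp_rot: [180.0, -0.1, 165.1]
wrist_force: [-6.3, 2.1, 4.0]
opening: 0.0002
grasp_force: 3.2
```

Emit:
{"name": "play_rows", "arguments": {"targets": [{"grip": 255,"linear": [0.48,-0.13,0],"delta_rot": [0,0,0]},{"grip": 255,"linear": [0.97,-0.26,0],"delta_rot": [0,0,0]},{"grip": 255,"linear": [1.45,-0.39,0],"delta_rot": [0,0,0]},{"grip": 255,"linear": [1.93,-0.51,0],"delta_rot": [0,0,0]},{"grip": 255,"linear": [2.42,-0.64,0],"delta_rot": [0,0,0]},{"grip": 255,"linear": [2.9,-0.77,0],"delta_rot": [0,0,0]},{"grip": 255,"linear": [3.38,-0.9,0],"delta_rot": [0,0,0]},{"grip": 255,"linear": [3.86,-1.03,0],"delta_rot": [0,0,0]},{"grip": 255,"linear": [4.35,-1.16,0],"delta_rot": [0,0,0]},{"grip": 255,"linear": [4.83,-1.29,0],"delta_rot": [0,0,0]}]}}

```text
time: 5.05
ee_pos: [0.5508, 0.1054, 0.0925]
tcp_rot: [180.0, -0.1, 165.1]
wrist_force: [-5.9, 1.3, 4.1]
opening: 0.0002
grasp_force: 3.3
```

```bash
python3 - <<'E'
from h import *
np.set_printoptions(precision=4,suppress=True)
for n in("top","side"):
    p=bot.camera(n)
    for k,z in dict(cover=.08,cover_pull=.097).items():
        for r in bot.pinpoint(p,k)[:1]:
            P=atz(p,r["pixel"],z); print(n,k,round(r["conf"],2),P,"box x",(P[:2]-[.611,.0882])@[.9664,-.2569])
o=bot.get_obs(); print(o["ee_pos"],o["wrist_force"])
E
```

```text
side cover 0.69 [0.6347 0.0793 0.08  ] box x 0.025160043760112907
side cover_pull 0.68 [0.5639 0.0907 0.097 ] box x -0.04612375252377744
[0.5513 0.1052 0.0922] [-0.3531 -0.0132 -0.4487]
```

Emit:
{"name": "play_rows", "arguments": {"targets": [{"grip": 255,"linear": [0.3,-0.08,0],"delta_rot": [0,0,0]},{"grip": 255,"linear": [0.68,-0.18,0],"delta_rot": [0,0,0]},{"grip": 255,"linear": [1.06,-0.28,0],"delta_rot": [0,0,0]},{"grip": 255,"linear": [1.45,-0.39,0],"delta_rot": [0,0,0]},{"grip": 255,"linear": [1.83,-0.49,0],"delta_rot": [0,0,0]},{"grip": 255,"linear": [2.12,-0.57,0],"delta_rot": [0,0,0]},{"grip": 255,"linear": [2.4,-0.64,0],"delta_rot": [0,0,0]},{"grip": 255,"linear": [2.6,-0.69,0],"delta_rot": [0,0,0]},{"grip": 255,"linear": [2.8,-0.75,0],"delta_rot": [0,0,0]},{"grip": 255,"linear": [3.0,-0.8,0],"delta_rot": [0,0,0]}]}}

```text
time: 6.35
ee_pos: [0.5813, 0.0973, 0.0922]
tcp_rot: [-180.0, -0.0, 165.1]
wrist_force: [-2.5, 0.2, 0.2]
opening: -0.0
grasp_force: 1.6
```

```bash
python3 - <<'E'
from h import *
np.set_printoptions(precision=4,suppress=True)
for n in("side",):
    p=bot.camera(n)
    for k,z in dict(cover=.08,cover_pull=.097).items():
        for r in bot.pinpoint(p,k)[:1]:
            P=atz(p,r["pixel"],z); print(n,k,round(r["conf"],2),P,"box x",(P[:2]-[.611,.0882])@[.9664,-.2569])
o=bot.get_obs(); print(o["ee_pos"],o["wrist_force"])
E
```

```text
side cover 0.65 [0.6728 0.0651 0.08  ] box x 0.06560407597450779
side cover_pull 0.6 [0.5882 0.0931 0.097 ] box x -0.023307004847902053
[0.5816 0.0972 0.0923] [-0.3473 -0.1405 -0.5788]
```

Emit:
{"name": "play_rows", "arguments": {"targets": [{"grip": 255,"linear": [0.1,-0.03,0],"delta_rot": [0,0,0]},{"grip": 255,"linear": [0.2,-0.05,0],"delta_rot": [0,0,0]},{"grip": 255,"linear": [0.29,-0.08,0],"delta_rot": [0,0,0]},{"grip": 255,"linear": [0.39,-0.1,0],"delta_rot": [0,0,0]}]}}

```text
time: 6.9
ee_pos: [0.5851, 0.0963, 0.0923]
tcp_rot: [-180.0, -0.0, 165.1]
wrist_force: [-2.5, 1.0, -0.7]
opening: -0.0001
grasp_force: 1.6
```

Emit:
{"name": "play_rows", "arguments": {"targets": [{"grip": 255,"linear": [0.05,-0.01,0],"delta_rot": [0,0,0]},{"grip": 255,"linear": [0.1,-0.03,0],"delta_rot": [0,0,0]},{"grip": 255,"linear": [0.15,-0.04,0],"delta_rot": [0,0,0]},{"grip": 255,"linear": [0.15,-0.04,0],"delta_rot": [0,0,0]}]}}

```text
time: 7.3
ee_pos: [0.5867, 0.0959, 0.0923]
tcp_rot: [-180.0, 0.0, 165.1]
wrist_force: [-2.4, 0.9, -0.4]
opening: 0.0002
grasp_force: 1.4
```

Emit:
{"name": "play_rows", "arguments": {"targets": [{"grip": 255,"linear": [-1.0,0.25,0],"delta_rot": [0,0,0]},{"grip": 255,"linear": [-2.9,0.8,0],"delta_rot": [0,0,0]},{"grip": 255,"linear": [-2.9,0.8,4],"delta_rot": [0,0,0]},{"grip": 255,"linear": [-2.9,0.8,8],"delta_rot": [0,0,0]},{"grip": 255,"linear": [-5,3,11.5],"delta_rot": [0,0,0]},{"grip": 255,"linear": [-7.5,7,11.5],"delta_rot": [0,0,0]},{"grip": 255,"linear": [-10,11,11.5],"delta_rot": [0,0,0]},{"grip": 255,"linear": [-12.5,15,11.5],"delta_rot": [0,0,0]},{"grip": 255,"linear": [-15,19,11.5],"delta_rot": [0,0,0]},{"grip": 255,"linear": [-18,23,11.5],"delta_rot": [0,0,0]}]}}

```text
time: 8.3
ee_pos: [0.4055, 0.3273, 0.2077]
tcp_rot: [179.9, 0.1, 165.1]
wrist_force: [0.1, -0.1, 1.1]
opening: 0.0001
grasp_force: 0.0
```

```bash
cat > look.py <<'E'
from h import *
import sys
np.set_printoptions(precision=4,suppress=True)
B=np.array([.611,.0882]);ux=np.array([.9664,-.2569]);uy=np.array([.2569,.9664])
Z=dict(box=0,cover=.08,cover_pull=.097,valve_red=0,red_pivot=.065,red_tip=.065,blue_a_pivot=.065,blue_a_tip=.065)
for n in("top","side"):
    p=bot.camera(n)
    for k,z in Z.items():
        for r in bot.pinpoint(p,k)[:3]:
            P=atz(p,r["pixel"],z)[:2]; print(n,k,round(r["conf"],2),np.round(r["pixel"],1),P,"box",(P-B)@ux,(P-B)@uy)
    a=(90,270,220,430) if n=="top" else (140,300,190,400)
    cv2.imwrite(f"pics/{n}{sys.argv[1]}.png",cv2.resize(p["color"][a[0]:a[1],a[2]:a[3],::-1],None,fx=3.6 if n=="top" else 3.7,fy=3.6 if n=="top" else 3.7,interpolation=cv2.INTER_CUBIC))
    hs=cv2.cvtColor(p["color"],cv2.COLOR_RGB2HSV)
    if n=="top":
        y=(hs[...,0]>22)&(hs[...,0]<34)&(hs[...,1]>150)&(hs[...,2]>80); y[:,:220]=0;y[:,430:]=0;y[:110]=0;y[270:]=0
        v,u=np.nonzero(y); Q=np.array([atz(p,q,.084)[:2] for q in zip(u,v)],np.float32); r=cv2.minAreaRect(Q); c=np.array(r[0]); print("yellow",r,(c-B)@ux,(c-B)@uy)
E
python3 look.py 2
```

```text
top box 0.59 [318.3 172.8] [0.6082 0.0788] box -0.00028612330598234634 -0.009767348214754917
top box 0.51 [281.6 178.2] [0.5903 0.1858] box -0.04510555436403307 0.08897399372931752
top cover 0.9 [325.6 145.9] [0.6713 0.061 ] box 0.06530453038595162 -0.010762939296844458
top cover_pull 0.63 [313.8 171. ] [0.5998 0.0917] box -0.011756503748928109 0.0005202842191795454
top cover_pull 0.4 [307.9 213.3] [0.4869 0.1052] box -0.12431991784683219 -0.015449518731277524
top valve_red 0.41 [321.2 147.4] [0.6833 0.0717] box 0.07415008864075284 0.0026343159424681954
top red_pivot 0.77 [311.6 190.1] [0.5514 0.0969] box -0.05979280981421372 -0.006910624752156423
top red_tip 0.61 [304.7 214.5] [0.4842 0.1145] box -0.12929962984058058 -0.007205824985449569
top blue_a_pivot 0.64 [345.2 197.6] [0.5326 0.0044] box -0.05425521919889191 -0.10114380035882978
top blue_a_tip 0.49 [340.  220.8] [0.4688 0.0177] box -0.11932585152797914 -0.10470768947673345
yellow ((0.6572945713996887, 0.07439391314983368), (0.3419938385486603, 0.1820296198129654), 74.14176177978516) 0.048285857512466925 -0.0014491269394206977
side box 0.62 [293.3 223.6] [0.6112 0.0808] box 0.0021033928675056397 -0.007122357833883681
side cover 0.82 [271.3 192.8] [0.6775 0.055 ] box 0.07282911017550586 -0.014942219981497452
side cover_pull 0.85 [299.8 196.9] [0.5903 0.0779] box -0.01736999360841871 -0.015311324690806049
side valve_red 0.83 [316.7 229.7] [0.5413 0.0921] box -0.06833287431485706 -0.014160927092236679
side red_pivot 0.73 [317.1 213.1] [0.5393 0.0969] box -0.07155291240852854 -0.0100499524603611
side red_tip 0.51 [332.8 217.7] [0.4952 0.1067] box -0.11664711207771908 -0.01188330975211192
side blue_a_pivot 0.83 [327.6 194.8] [0.5263 0.0131] box -0.06255881377809867 -0.0943577819250409
side blue_a_tip 0.7 [346.1 200.1] [0.4717 0.0262] box -0.11870384409718353 -0.09567440888035648
```

View pics/top2.png

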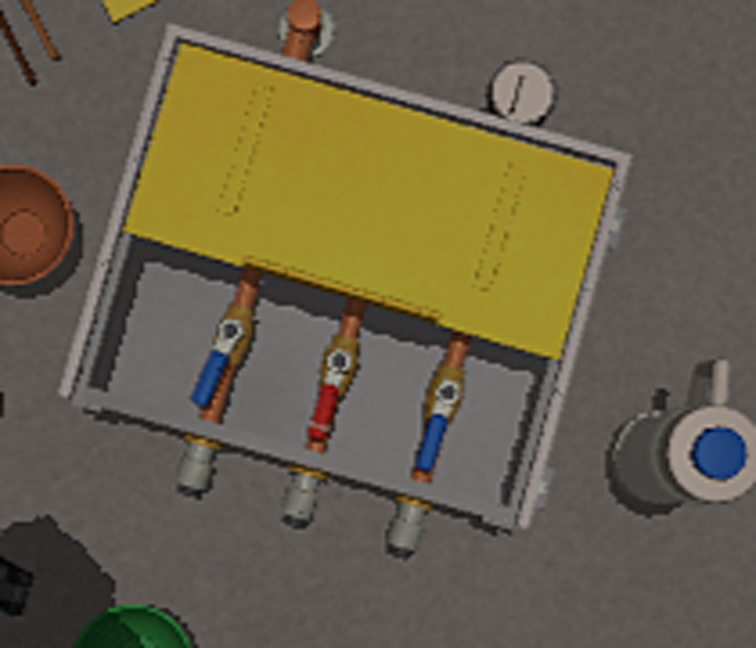

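View pics/side2.png

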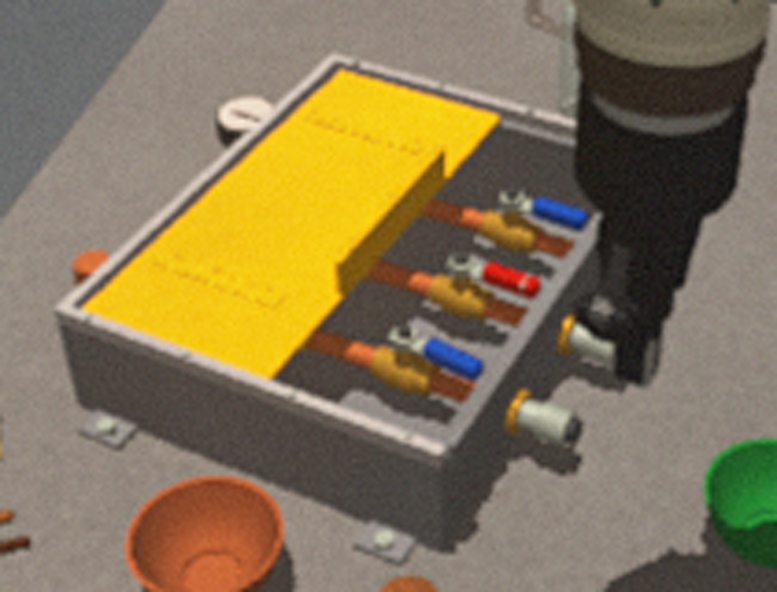

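The cover lies flat at the rear stop. The red lever is the middle one, pivot at crop (340,360) and tip (320,442), almost at 0. Blue levers are at (231,331) and (447,392). I'll refine the pivot position next.

```bash
python3 - <<'E'
from h import *
np.set_printoptions(precision=4,suppress=True)
B=np.array([.611,.0882]);ux=np.array([.9664,-.2569]);uy=np.array([.2569,.9664])
p=bot.camera("top")
for n,c,z in [("redP",(340,360),.07),("redT",(320,442),.072),("bLP",(231,331),.07),("bLT",(201,403),.072),("bRP",(447,392),.07),("bRT",(427,472),.072)]:
    P=atz(p,(220+c[0]/3.6-.4,90+c[1]/3.6-.4),z)[:2]; print(n,P,(P-B)@ux,(P-B)@uy)
def hsvpts(lo,hi,z,pic):
    h=cv2.cvtColor(pic["color"],cv2.COLOR_RGB2HSV); return h
s=bot.camera("side")
for n,q in(("top",p),("side",s)):
    h=cv2.cvtColor(q["color"],cv2.COLOR_RGB2HSV)
    for nm,m in(("red",((h[...,0]<4)|(h[...,0]>174))&(h[...,1]>190)&(h[...,2]>70)),("blue",(h[...,0]>105)&(h[...,0]<125)&(h[...,1]>150)&(h[...,2]>60))):
        N,l,st,c=cv2.connectedComponentsWithStats(m.astype(np.uint8))
        for k in range(1,N):
            if st[k,4]>25:
                v,u=np.nonzero(l==k); Q=np.array([atz(q,x,.07)[:2] for x in zip(u,v)]); b=np.c_[(Q-B)@ux,(Q-B)@uy]
                if abs(b).max()<.18: print(n,nm,st[k,4],b.min(0),b.max(0),b.mean(0))
print(bot.get_obs()["q"])
E
```

```text
redP [0.5525 0.0902] -0.0570473316499295 -0.013101165290262413
redT [0.49   0.1041] -0.1210214624313345 -0.01571826998367699
bLP [0.573  0.1733] -0.05860059969946201 0.07244971271871059
bLT [0.5178 0.1945] -0.11741661741520244 0.07876665141461303
bRP [0.5297 0.0087] -0.05810509243611291 -0.09772913997577955
bRT [0.4689 0.023 ] -0.12058592859981873 -0.09950884520926234
top red 46 [-0.1073 -0.0182] [-0.078 -0.007] [-0.0925 -0.0125]
top blue 67 [-0.1181  0.0699] [-0.0777  0.0865] [-0.0976  0.0778]
top blue 73 [-0.1188 -0.1035] [-0.0765 -0.0904] [-0.0978 -0.0969]
side red 49 [-0.1106 -0.0207] [-0.0814 -0.0011] [-0.0955 -0.0111]
side blue 65 [-0.123  -0.1062] [-0.0816 -0.0848] [-0.1033 -0.0959]
side blue 76 [-0.1226  0.0701] [-0.0813  0.0886] [-0.1023  0.0795]
[38.7133  0.5664  2.8234 92.256  -0.0002 53.5954]
```

Emit:
{"name": "play_rows", "arguments": {"targets": [{"grip": 255,"linear": [1.5,-4.3,0],"delta_rot": [0,0,0]},{"grip": 255,"linear": [3,-8.6,0],"delta_rot": [0,0,0]},{"grip": 255,"linear": [4.6,-13,0],"delta_rot": [0,0,0]},{"grip": 255,"linear": [6.2,-17.4,0],"delta_rot": [0,0,0]},{"grip": 255,"linear": [7.8,-21.8,0],"delta_rot": [0,0,0]},{"grip": 255,"linear": [9.3,-26.1,0],"delta_rot": [0,0,0]},{"grip": 255,"linear": [9.3,-26.1,-3],"delta_rot": [0,0,0]},{"grip": 255,"linear": [9.3,-26.1,-6],"delta_rot": [0,0,0]},{"grip": 255,"linear": [9.3,-26.1,-9],"delta_rot": [0,0,0]},{"grip": 255,"linear": [9.3,-26.1,-11],"delta_rot": [0,0,0]}]}}

```text
time: 10.3
ee_pos: [0.4989, 0.0646, 0.0951]
tcp_rot: [-180.0, -0.1, 165.1]
wrist_force: [0.7, -0.2, 0.4]
opening: -0.0001
grasp_force: 0.0
```

```bash
python3 - <<'E'
from h import *
print(bot.get_obs()["ee_pos"])
p=bot.camera("side"); cv2.imwrite("pics/s3.png",cv2.resize(p["color"][150:280,240:400,::-1],None,fx=4.5,fy=4.5,interpolation=cv2.INTER_CUBIC))
E
```

```text
[0.49887674 0.06463225 0.09510074]
```

View pics/s3.png

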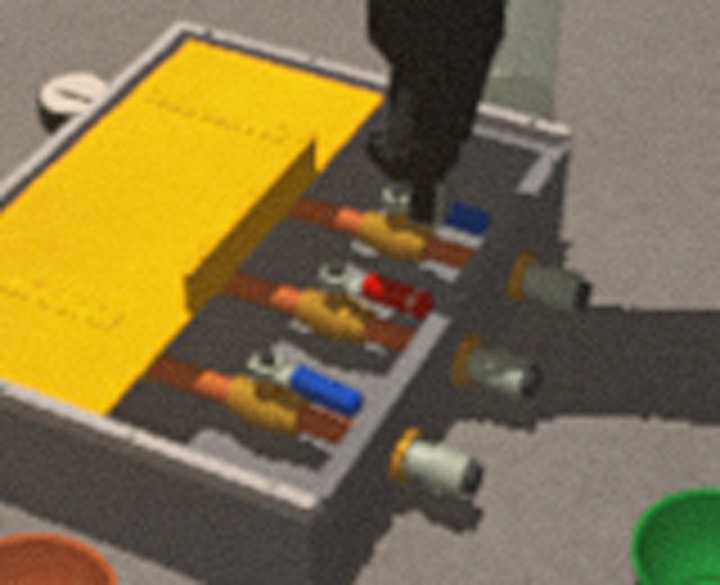

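Emit:
{"name": "play_rows", "arguments": {"targets": [{"grip": 255,"linear": [0,0,-1.5],"delta_rot": [0,0,0]},{"grip": 255,"linear": [0,0,-2.8],"delta_rot": [0,0,0]},{"grip": 255,"linear": [0,0,-3.6],"delta_rot": [0,0,0]},{"grip": 255,"linear": [0,0,-3.9],"delta_rot": [0,0,0]},{"grip": 255,"linear": [0,0,-3.9],"delta_rot": [0,0,0]},{"grip": 255,"linear": [0.1,0.5,-3.9],"delta_rot": [0,0,0]},{"grip": 255,"linear": [0.2,0.9,-3.9],"delta_rot": [0,0,0]},{"grip": 255,"linear": [0.3,1.2,-3.9],"delta_rot": [0,0,0]},{"grip": 255,"linear": [0.3,1.45,-3.9],"delta_rot": [0,0,0]},{"grip": 255,"linear": [0.35,1.7,-3.9],"delta_rot": [0,0,0]}]}}

```text
time: 11.35
ee_pos: [0.5032, 0.0822, 0.0584]
tcp_rot: [180.0, 0.0, 165.1]
wrist_force: [-1.0, 0.1, -0.7]
opening: 0.0003
grasp_force: 0.5
```

Emit:
{"name": "play_rows", "arguments": {"targets": [{"grip": 255,"linear": [-0.05,0.3,-0.2],"delta_rot": [0,0,0]},{"grip": 255,"linear": [-0.1,0.65,-0.2],"delta_rot": [0,0,0]},{"grip": 255,"linear": [-0.15,1.0,-0.2],"delta_rot": [0,0,0]},{"grip": 255,"linear": [-0.2,1.35,-0.2],"delta_rot": [0,0,0]},{"grip": 255,"linear": [-0.2,1.7,-0.2],"delta_rot": [0,0,0]},{"grip": 255,"linear": [-0.12,2.05,-0.2],"delta_rot": [0,0,0]},{"grip": 255,"linear": [0,2.4,-0.2],"delta_rot": [0,0,0]},{"grip": 255,"linear": [0.1,2.8,-0.2],"delta_rot": [0,0,0]},{"grip": 255,"linear": [0.25,3.15,-0.2],"delta_rot": [0,0,0]},{"grip": 255,"linear": [0.43,3.5,-0.2],"delta_rot": [0,0,0]}]}}

```text
time: 12.35
ee_pos: [0.5069, 0.1162, 0.0558]
tcp_rot: [-179.9, -0.0, 165.1]
wrist_force: [-1.5, -5.6, 0.1]
opening: 0.0003
grasp_force: 2.2
```

Emit:
{"name": "play_rows", "arguments": {"targets": [{"grip": 255,"linear": [0.25,0.35,0],"delta_rot": [0,0,0]},{"grip": 255,"linear": [0.55,0.7,0],"delta_rot": [0,0,0]},{"grip": 255,"linear": [0.9,1.05,0],"delta_rot": [0,0,0]},{"grip": 255,"linear": [1.25,1.3,0],"delta_rot": [0,0,0]},{"grip": 255,"linear": [1.6,1.53,0],"delta_rot": [0,0,0]},{"grip": 255,"linear": [2.0,1.7,0],"delta_rot": [0,0,0]},{"grip": 255,"linear": [2.4,1.85,0],"delta_rot": [0,0,0]},{"grip": 255,"linear": [2.8,1.95,0],"delta_rot": [0,0,0]},{"grip": 255,"linear": [3.15,2.05,0],"delta_rot": [0,0,0]},{"grip": 255,"linear": [3.45,2.1,0],"delta_rot": [0,0,0]}]}}

```text
time: 13.35
ee_pos: [0.5406, 0.1376, 0.0553]
tcp_rot: [-179.9, -0.2, 165.1]
wrist_force: [-5.5, -1.6, -0.5]
opening: -0.0001
grasp_force: 2.2
```

Emit:
{"name": "play_rows", "arguments": {"targets": [{"grip": 255,"linear": [0.1,-0.03,0],"delta_rot": [0,0,0]},{"grip": 255,"linear": [0.2,-0.05,0],"delta_rot": [0,0,0]},{"grip": 255,"linear": [0.3,-0.08,0],"delta_rot": [0,0,0]},{"grip": 255,"linear": [0.4,-0.1,0],"delta_rot": [0,0,0]}]}}

```text
time: 13.75
ee_pos: [0.5436, 0.1373, 0.0555]
tcp_rot: [-180.0, -0.3, 165.1]
wrist_force: [-16.3, 3.0, 1.8]
opening: 0.0001
grasp_force: 8.2
```

The force rose from 5 to 16 N, so the lever is at its stop. I'll hold briefly, back off and look.

Emit:
{"name": "play_rows", "arguments": {"targets": [{"grip": 255,"linear": [0,0,0],"delta_rot": [0,0,0]},{"grip": 255,"linear": [0,0,0],"delta_rot": [0,0,0]},{"grip": 255,"linear": [-0.8,0.2,0],"delta_rot": [0,0,0]},{"grip": 255,"linear": [-1.9,0.5,0],"delta_rot": [0,0,0]},{"grip": 255,"linear": [-1.9,0.5,4],"delta_rot": [0,0,0]},{"grip": 255,"linear": [-1.9,0.5,8],"delta_rot": [0,0,0]},{"grip": 255,"linear": [-1.9,0.5,12],"delta_rot": [0,0,0]},{"grip": 255,"linear": [-4,4,15],"delta_rot": [0,0,0]},{"grip": 255,"linear": [-6.5,8,15],"delta_rot": [0,0,0]},{"grip": 255,"linear": [-9,12,15],"delta_rot": [0,0,0]}]}}

```text
time: 14.75
ee_pos: [0.4556, 0.2583, 0.2082]
tcp_rot: [179.8, 0.2, 165.0]
wrist_force: [1.1, 0.4, -0.4]
opening: -0.0003
grasp_force: 0.0
```

Emit:
{"name": "play_rows", "arguments": {"targets": [{"grip": 255,"linear": [-2.5,4,0],"delta_rot": [0,0,0]},{"grip": 255,"linear": [-5,8,0],"delta_rot": [0,0,0]},{"grip": 255,"linear": [-5,8,0],"delta_rot": [0,0,0]}]}}

```text
time: 15.05
ee_pos: [0.403, 0.3409, 0.2068]
tcp_rot: [179.9, 0.0, 165.4]
wrist_force: [0.6, -0.6, 0.2]
opening: 0.0002
grasp_force: 0.0
```

```bash
python3 look.py 4 | grep -E "cover|red_|blue"
```

```text
top cover 0.58 [323.  145.3] [0.6729 0.0681] box 0.06493497845654367 -0.0035187953288209305
top cover_pull 0.91 [315.2 170.6] [0.6009 0.088 ] box -0.009699325454710762 -0.0027680392951166923
top red_pivot 0.78 [313.  189.6] [0.5529 0.0931] box -0.05741314534953637 -0.010223078454382528
top red_tip 0.42 [294.1 185.5] [0.5632 0.1451] box -0.06084367797820145 0.04272579189066716
top blue_a_pivot 0.9 [343.5 197.6] [0.5325 0.009 ] box -0.055538655948791545 -0.09666065310832027
top blue_a_tip 0.46 [341.7 221.7] [0.4664 0.013 ] box -0.12041317779903211 -0.10984496107143316
top blue_a_tip 0.35 [316.2 189.5] [0.5533 0.0843] box -0.05473160555182481 -0.01858546963295223
side cover 0.95 [274.6 193.5] [0.6677 0.0562] box 0.06299250258660939 -0.016317738277391115
side cover_pull 0.85 [296.1 199.7] [0.597  0.0915] box -0.014373940054695455 -0.0004128358671437555
side red_pivot 0.74 [317.1 211.2] [0.5408 0.0892] box -0.06806043753074002 -0.017041657337666216
side red_tip 0.5 [320.8 240.1] [0.5098 0.1947] box -0.12513728840672303 0.0769303790403019
side red_tip 0.47 [303.1 225.4] [0.5646 0.1515] box -0.06114912479177096 0.0492892335850282
side blue_a_pivot 0.81 [326.5 194.3] [0.5298 0.0114] box -0.05879268748253784 -0.09504898996081754
side blue_a_pivot 0.34 [354.6 173.1] [ 0.4653 -0.1097] box -0.08994927371971563 -0.22868783567271372
side blue_a_pivot 0.18 [348.5 198.1] [0.4664 0.016 ] box -0.12117273222857021 -0.10692885616208478
side blue_a_tip 0.61 [348.  199.4] [0.467  0.0221] box -0.12220093665875821 -0.10091811215379962
side blue_a_tip 0.29 [297.1 195.9] [0.6093 0.0355] box 0.011897851372196913 -0.05137854718693231
```

View pics/top4.png

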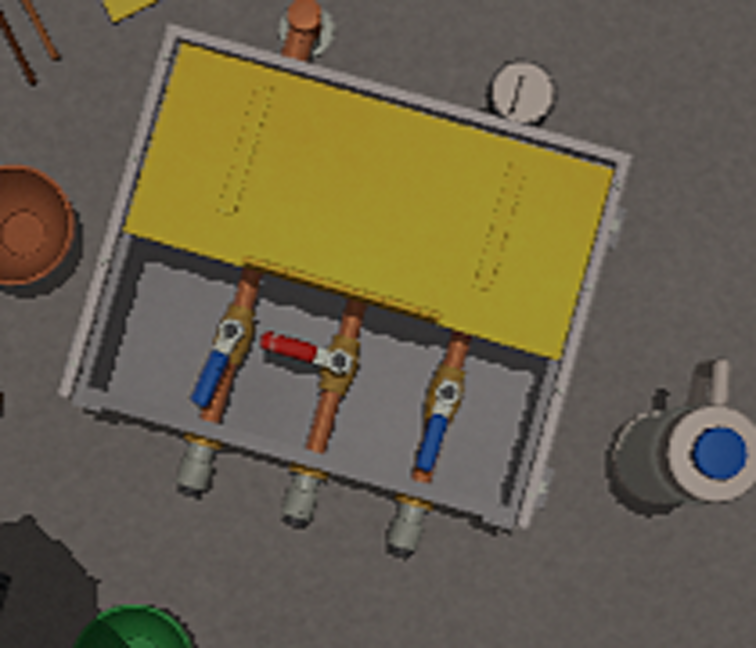

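The red lever runs from crop (340,360) to (262,340), square to its pipe within about 1°, and it met its stop. The cover is still fully back. The blue levers, bottle and bowl look unmoved. Handing in.

```bash
python3 -c "
from workcell import bot
print(bot.job_done())"
```

```text
the job is handed in; nothing more can be done
None
```

The air to the glaze spray gun is shut off: the cover is back at the rear stop, the red lever is closed against its stop and square to its pipe, and the blue levers, bottle, stamp and bowl were not touched; I handed the job in and no verdict came back.

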